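Rake a lost clay bead out from under the drying shelf

ROBOT

A 6-joint arm with a two-finger parallel gripper is mounted at the origin on the work surface. World frame = base frame: x ahead of the robot, y to its left, z up, the work surface at z = 0. Lengths are in m, angles in rad, forces in N, time in s.
With the tool pointing down it reaches from about 0.375 to 0.9 m from the base axis. Payload 3.1 kg.
Tool frame: the origin (TCP) lies on the centre line of the jaws, within the pads' length; the fingertips stand 25 mm ahead of it and the grasp point (between the pads) lies 6 mm ahead of it; z points along the fingers, x is the direction in which the jaws open and shut, and the axes are right-handed (so a half turn about z gives the same grasp; the last joint's range is limited). The gripper opens to 85 mm and grips with 20 to 120 N. Pads are 22 mm wide; open, the fingers measure 114 mm over their backs; the gripper's body (76 mm by 85 mm) begins 54 mm behind the grasp point. The pads swing forward as they close: fully open they stand 13 mm farther back than shut.
Start: joints at [-1.331, 0.527, 1.433, -0, 1.181, -0.178], TCP at [0.254, -0.571, 0.256] pointing down, gripper open.
Joint ranges: [-3.08, 3.08], [-0.75, 2.2], [0.22, 2.44], [-1.43, 4.57], [0, 2.65], [-2.85, 2.85]. Speed limits (rad/s): [2.79, 2.79, 3.14, 3.14, 3.14, 3.14].

INTERFACE

Orientations are given as a 3x3 rotation matrix whose columns are the frame's x, y, z axes.
In Python, from station import monitor, optics, job gives the robot as it stands.
- The arm moves only by the tool play_rows, never from a script. Its argument "series" is a list of rows, each an object of numbers: "wx", "wy", "wz": the turn, a rotation vector about the tool's x, y, z scaled (see below); "tx", "ty", "tz": the shift along the tool's x, y, z scaled (see below); "jaw": the gripper command: -1 is shut, 1 is fully open, values between are in proportion. In form: [{"wx": .., "wy": .., "wz": .., "tx": .., "ty": .., "tz": .., "jaw": ..}, ...]. A call has 1 to 12 rows; each row shifts and turns the pose as measured when the row begins, along the tool's axes as they then stand; what a row does not reach is not made up. The controller multiplies each number of a shift by 6 cm and each number of a turn by 4 degrees. A row lasts 1/8 s, in which the tool goes at most 62.5 mm and 10.7 degrees, less where a joint would pass 70% of its speed; a pose out of reach is approached as far as the arm can. A call with a number of a shift or a turn outside -1 to 1 is refused whole. A call with a gripper value outside its range is refused whole. The fingers move at their own pace and stop on an object; "force" is the grip in N (left out, the last holds). Time passes only in rows, so rows that do not move let the fingers close. It gives the time, the measured TCP pose, the force and the opening at its end, in the units of the state.
- monitor.get_state(): the state, without advancing time (a new reading comes with each control period).
- optics.capture(name): name is "side" or "top"; returns a dict with "img" (480x640x3 uint8, blue, green, red), "camera_matrix" (3x3 intrinsics, pixels), "dist_coeffs" ([k1, k2, p1, p2, k3] as OpenCV has them; the pictures are not rectified), "world_from_camera" (4x4, takes a point from camera to world coordinates). Camera axes: x right, y down, z forward; pixel columns grow to the right and rows downward; lengths in m; the calibration is good to about 2 mm. A picture is of the moment at which its call begins. There is no depth.
- job.finish_job(): hands the job in, once; it reports no verdict.
The state is a dict: "t": time; "qpos": joint angles; "qvel": joint speeds; "effort": joint torques, N m; "tool_pos": TCP position; "ee_rot": TCP orientation; "force": force on the tool from outside, world axes, zero at the start; "moment": the same for the moment, N m; "opening": finger opening in m.
Only numpy, scipy, OpenCV 4.12 (cv2) and the standard library are available. Lean on these libraries where they do the work, as an engineer would, in place of code of your own. Each camera call takes 0.05 s, during which the arm holds its last target. There are 200 camera calls.

TASK

A clay bead has dropped under the low slatted drying shelf. Reach in with the flat wooden rake - not with the fingers - draw the bead right out onto the open table, and lay the rake flat on the table clear of the shelf. Then pick the bead up and set it down in the white dish without dropping it in; leave the glue jar, roller and clay block where they are and do not tip the dish.

Things in the scene. Friction and masses are not known exactly. Their poses are not given: they have to be found in the camera images.
- shelf: Low slatted wooden shelf, fixed; footprint 284 mm (its x) by 240 mm (its y). Origin: centre of the footprint, on the table; z up. Open only at the end y = -120 mm. Inner faces: side panels at x = +-130 mm, back panel at y = +108 mm. Slats along y, 18 mm wide, 24 mm gaps (the bead shows through), tops 46 mm high; end strips reach 49 mm, clay tiles at the back 55 mm.
- shelf_mouth (a point): Middle of the shelf's open end, on the table (shelf x = 0, y = -120 mm), same axes as the shelf. The opening is 260 mm wide and the space beneath the slats 34 mm high.
- rake: Loose flat L-shaped wooden rake, about 110 g, lying on the table. Origin: on its underside below the centre of the grip; z up; blade along its +y, 20 mm wide (x from -10 to +10 mm), 8 mm thick, y from -30 to +257 mm. The upright dark wooden grip is a block 24 mm wide (x), 50 mm long (y), its top 52 mm above the underside.
- rake_grip (a point): The point at which to grip the rake: centre of the upright grip block, 36 mm above the rake's underside.
- rake_hook (a point): Middle of the rake's hook arm, 4 mm above its underside, at x = 30, y = 251 mm from the rake's origin. The arm is 8 mm thick and juts out at the blade's end to the rake's +x only: x from 10 to 50 mm, y from 245 to 257 mm, so the face that pulls is at y = 245 mm.
- bead: The lost bead: a loose flat terracotta disc, 30 mm across, 14 mm thick, about 20 g, lying flat on the table under the shelf. Origin: centre of its underside. It always starts between x = -35 and +75 mm, y = -70 and +40 mm in the shelf's frame.
- dish: Loose shallow round white dish, flat floor about 100 mm across, 124 mm across the rim, 22 mm high, about 300 g. Origin: centre of its underside.
- dish_in (a point): Centre of the dish's inner floor; it is 5 mm above the dish's underside; the wall is 4 mm thick.
- glue_jar: Bystander: white jar, 60 mm across, 80 mm high. Origin: centre of its underside.
- roller: Bystander: wooden roller, 48 mm across and 90 mm wide, in a steel frame with a wooden handle along its +x, about 185 mm long over all, 48 mm high. Origin: below the roller's middle, on the table.
- clay_block: Bystander: block of grey clay 70 x 100 x 50 mm. Origin: centre of its underside.

How it is judged:
By the outcome, as a careful person would: the job done as asked, in the order asked, and still so for the second after the job is handed in, with the robot touching nothing.
It also fails if it takes over 64 s, if anything falls off the work surface, if the arm or the gripper's body presses on something with over 40 N, if the wrist force passes 120 N, or if a joint passes its speed limit or range.

## Working session

There is one attempt and no reset: what is moved stays moved. The work goes in short steps, Python scripts to look and compute and a tool call to move; the robot and the scene stay as the last step left them, time stands still between calls to the robot, and variables do not carry over. Pictures are saved under pics/ and viewed, about 8 in all and at most 12, crops included, and the job is handed in when it is done.

Besides the shell and the picture viewer there is one more tool, called after "Emit:" by a JSON object that holds its "name" and its "arguments". play_rows: Moves the arm, as the interface text tells. Its arguments: {"type":"object","properties":{"series":{"type":"array"},"force":{"type":"number"}},"required":["series"]}

```bash
mkdir -p pics && cat > h.py <<'E'
import numpy as np, cv2
from station import monitor, optics, job
def cap(n,f=None):
    c=optics.capture(n)
    if f: cv2.imwrite('pics/'+f,c['img'])
    return c
def ray(c,px,z=0.):
    u=cv2.undistortPoints(np.array(px,float).reshape(-1,1,2),c['camera_matrix'],c['dist_coeffs']).reshape(-1,2)
    T=c['world_from_camera']; d=np.c_[u,np.ones(len(u))]@T[:3,:3].T; o=T[:3,3]
    return o+d*((z-o[2])/d[:,2])[:,None]
def proj(c,P):
    W=np.linalg.inv(c['world_from_camera'])
    return cv2.projectPoints(np.array(P,float).reshape(-1,3),cv2.Rodrigues(W[:3,:3])[0],W[:3,3],c['camera_matrix'],c['dist_coeffs'])[0].reshape(-1,2)
def st():
    s=monitor.get_state(); print('t',s['t'],'pos',np.round(s['tool_pos'],4),'F',np.round(s['force'],1),'open',round(float(s['opening']),4)); print(np.round(s['ee_rot'],3)); print(np.round(s['qpos'],3)); return s
E
python3 - <<'E'
from h import *
st()
for n in('top','side'):
    c=cap(n,n+'1.png'); print(n,c['world_from_camera'].round(3).tolist(),c['camera_matrix'].round(0).tolist())
E
```

```text
t 0.0 pos [ 0.254  -0.5703  0.2553] F [0.1 0.2 0.1] open 0.0853
[[ 0.407 -0.914 -0.001]
 [-0.914 -0.407  0.002]
 [-0.002 -0.    -1.   ]]
[-1.33   0.528  1.434 -0.     1.181 -0.178]
top [[-0.022, -0.998, 0.055, 0.565], [-1.0, 0.022, 0.008, -0.055], [-0.009, -0.054, -0.998, 1.06], [0.0, 0.0, 0.0, 1.0]] [[442.0, 0.0, 319.0], [0.0, 442.0, 241.0], [0.0, 0.0, 1.0]]
side [[-0.718, -0.443, 0.538, -0.027], [-0.696, 0.434, -0.572, 0.651], [0.019, -0.785, -0.62, 0.816], [0.0, 0.0, 0.0, 1.0]] [[607.0, 0.0, 314.0], [0.0, 607.0, 234.0], [0.0, 0.0, 1.0]]
```

View pics/top1.png

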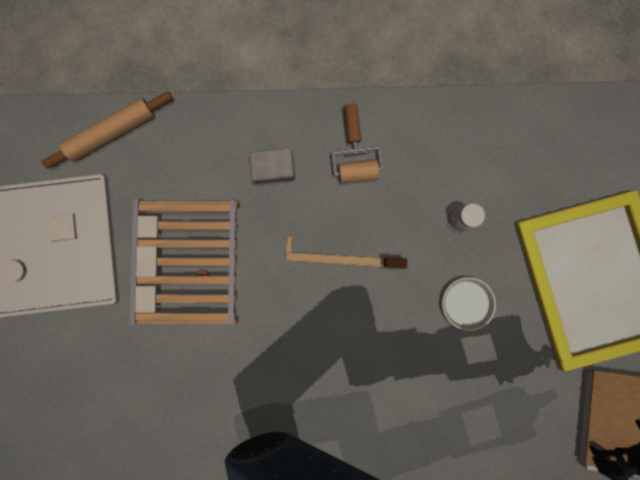

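View pics/side1.png

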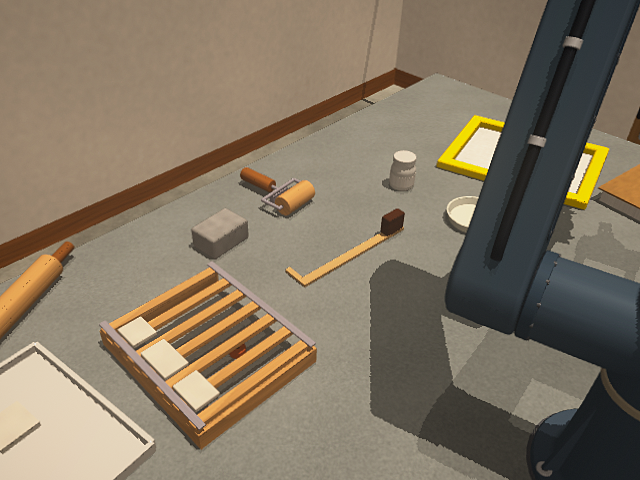

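The top view shows the shelf at px (132–238, 200–325) with its mouth facing right (world -y). The bead is visible near (203,272). The rake's blade runs from the grip at (396,263) to the hook at (289,245), and the dish is at (468,303). The side view agrees. I'll zoom in on both for accuracy.

```bash
python3 - <<'E'
import cv2,numpy as np
t=cv2.imread('pics/top1.png');s=cv2.imread('pics/side1.png')
a=cv2.resize(t[190:335,120:320],None,fx=4,fy=4,interpolation=cv2.INTER_CUBIC)
cv2.imwrite('pics/z1.png',cv2.convertScaleAbs(a,alpha=1.5,beta=15))
b=cv2.resize(t[230:340,370:510],(509,400),interpolation=cv2.INTER_CUBIC)
c=cv2.resize(s[300:400,190:290],(291,291),interpolation=cv2.INTER_CUBIC)
m=np.zeros((400,800,3),np.uint8);m[:,:509]=b;m[:291,509:]=c
cv2.imwrite('pics/z2.png',cv2.convertScaleAbs(m,alpha=1.5,beta=15))
E
```

```text
(no output)
```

View pics/z1.png

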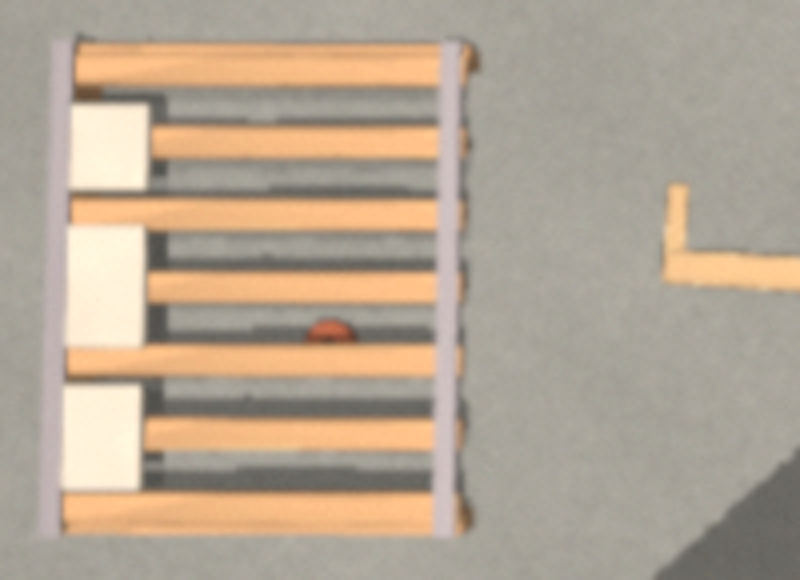

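View pics/z2.png

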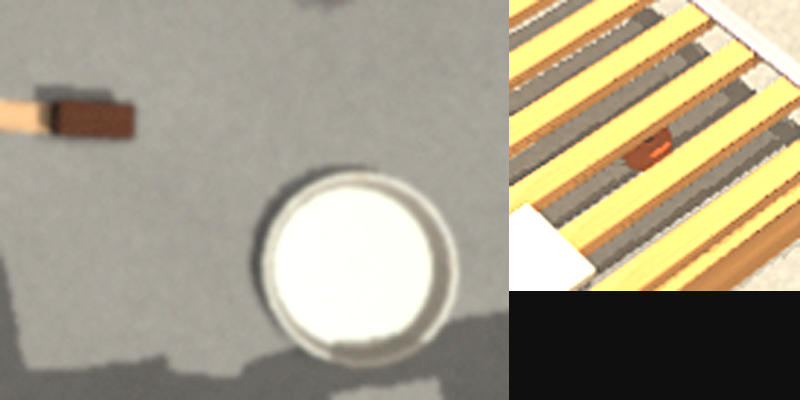

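The bead shows through the gap just above the fourth slat in the zoom, at about (331,343), and its arc top is at v=318. The shelf strips, rake ends and dish rim are clear. Next I'll fit poses to these points.

```bash
python3 - <<'E'
from h import *
from scipy.optimize import least_squares
c=cap('top');cs=cap('side')
z1=lambda p:[(120+p[0]/4-.4,190+p[1]/4-.4) for p in p] if 0 else None
Z=lambda l:np.array([(120+(u+.5)/4-.5,190+(v+.5)/4-.5) for u,v in l])
Y=lambda l:np.array([(370+u/3.636-.4,230+v/3.636-.4) for u,v in l])
def fit(local,px,x0):
    local=np.array(local)
    def f(p):
        R=np.array([[np.cos(p[2]),-np.sin(p[2])],[np.sin(p[2]),np.cos(p[2])]])
        return (proj(c,np.c_[local[:,:2]@R.T+p[:2],local[:,2]])-px).ravel()
    r=least_squares(f,x0); print(r.x.round(4),'res',r.fun.round(1)); return r.x
sh=fit([[.142,-.12,.049],[-.142,-.12,.049],[.142,.12,.049],[-.142,.12,.049]],Z([(465,40),(455,535),(52,40),(38,535)]),[.55,.3,0])
rk=fit([[-.01,.257,.008],[.05,.257,.008],[.05,.245,.008],[-.012,-.025,.052],[.012,-.025,.052],[-.012,.025,.052],[.012,.025,.052]],
 np.r_[Z([(665,283),(668,183),(688,183)]),Y([(133,138),(133,103),(53,137),(57,102)])],[.5,-.2,0])
d=ray(c,Y([(360,268)]),.022);print('dish',d)
b=ray(c,Z([(331,343)]),.014)[0];print('bead top',b, 'side', ray(cs,[[238.5,351.5]],.012))
a=sh[2];R=np.array([[np.cos(a),-np.sin(a)],[np.sin(a),np.cos(a)]])
print('bead in shelf',(b[:2]-sh[:2])@R)
g=lambda p,q:(np.array(q)@np.array([[np.cos(p[2]),-np.sin(p[2])],[np.sin(p[2]),np.cos(p[2])]]).T+p[:2]).round(4)
print('hook',g(rk,[.03,.251]),'mouth',g(sh,[0,-.12]))
for n,P in(('jar',ray(c,[[472,215]],.08)),('block',ray(c,[[272,165]],.05)),('roller',ray(c,[[360,171]],.048))):print(n,P)
S=cs['img'].copy()
def dr(T,im,P,col):
    for p in proj(T,P): cv2.circle(im,tuple(int(round(x)) for x in p),1,col,-1)
th=np.linspace(0,6.28,40)
for T,im,n in((cs,cs['img'].copy(),'s'),(c,c['img'].copy(),'t')):
    dr(T,im,np.c_[b[0]+.015*np.cos(th),b[1]+.015*np.sin(th),0*th+.014],(255,255,0))
    for l,z in (([-.142,-.12],.049),([.142,-.12],.049),([-.142,.12],.049),([.142,.12],.049)): dr(T,im,[[*g(sh,l),z]],(0,0,255))
    for l,z in (([-.01,.257],.008),([.05,.257],.008),([.012,-.025],.052),([-.012,.025],.052)): dr(T,im,[[*g(rk,l),z]],(0,0,255))
    dr(T,im,np.c_[d[0,0]+.062*np.cos(th),d[0,1]+.062*np.sin(th),0*th+.022],(255,0,0))
    if n=='s': o=cv2.resize(im[180:450,90:500],(800,527),interpolation=cv2.INTER_NEAREST); cv2.imwrite('pics/ov.png',o)
E
```

```text
[ 0.5806  0.265  -0.0261] res [ 0.2 -0.   0.8  0.4 -0.5 -0.4 -0.5 -0. ]
[ 0.5663 -0.2217 -0.0823] res [-1.2 -0.  -0.4 -0.1 -0.3  0.2  0.5  1.   1.   0.1  0.5 -0.1 -0.1 -1. ]
dish [[ 0.46827503 -0.39215584  0.022     ]]
bead top [0.54620065 0.22999575 0.014     ] side [[0.53620364 0.23445499 0.012     ]]
bead in shelf [-0.03350885 -0.03593144]
hook [0.6169 0.026 ] mouth [0.5775 0.1451]
jar [[ 0.66808436 -0.38868612  0.08      ]]
block [[0.79790796 0.0570456  0.05      ]]
roller [[ 0.77952293 -0.14607075  0.048     ]]
```

View pics/ov.png

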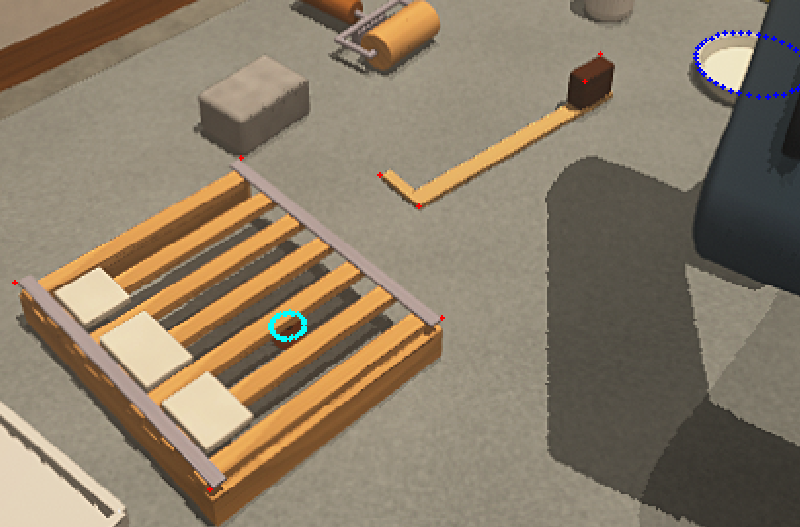

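Overlay check: the bead circle, shelf corners, rake points and dish rim all project onto their objects in the side view. The bead is at shelf (-34,-36) mm. The hook juts to +x, so I'll enter on the bead's -x side, pass it, shift +x, then pull back towards -y.

```bash
cat >> h.py <<'E'
from scipy.spatial.transform import Rotation as Ro
def plan(target,yaw_deg,n,jaw=1,s=None):
    """tool-frame rows for world target TCP and yaw of tool x (tool down), n equal steps"""
    s=s or monitor.get_state(); R=Ro.from_matrix(s['ee_rot']); p=np.array(s['tool_pos'])
    y=np.radians(yaw_deg); Rt=Ro.from_matrix(np.array([[np.cos(y),np.sin(y),0],[np.sin(y),-np.cos(y),0],[0,0,-1.]]))
    w=(R.inv()*Rt).as_rotvec(); d=(np.array(target)-p)/n
    print('dist',np.linalg.norm(d)*n,'turn deg',np.degrees(w).round(2))
    for i in range(n):
        t=R.inv().apply(d)/.06; ww=np.degrees(w)/n/4
        print('w',ww.round(2),'t',t.round(2)); R=R*Ro.from_rotvec(w/n)
E
python3 -c "
from h import *
plan([.566,-.222,.14],-4.7,16)"
```

```text
dist 0.4818291967964692 turn deg [-6.00e-02  6.00e-02 -6.13e+01]
w [-0.    0.   -0.96] t [-0.2  -0.44  0.12]
w [-0.    0.   -0.96] t [-0.17 -0.46  0.12]
w [-0.    0.   -0.96] t [-0.14 -0.47  0.12]
w [-0.    0.   -0.96] t [-0.11 -0.48  0.12]
w [-0.    0.   -0.96] t [-0.07 -0.48  0.12]
w [-0.    0.   -0.96] t [-0.04 -0.49  0.12]
w [-0.    0.   -0.96] t [-0.01 -0.49  0.12]
w [-0.    0.   -0.96] t [ 0.02 -0.49  0.12]
w [-0.    0.   -0.96] t [ 0.05 -0.48  0.12]
w [-0.    0.   -0.96] t [ 0.09 -0.48  0.12]
w [-0.    0.   -0.96] t [ 0.12 -0.47  0.12]
w [-0.    0.   -0.96] t [ 0.15 -0.46  0.12]
w [-0.    0.   -0.96] t [ 0.18 -0.45  0.12]
w [-0.    0.   -0.96] t [ 0.21 -0.44  0.12]
w [-0.    0.   -0.96] t [ 0.24 -0.42  0.12]
w [-0.    0.   -0.96] t [ 0.27 -0.41  0.12]
```

Emit:
{"name": "play_rows", "arguments": {"series": [{"wx": 0, "wy": 0, "wz": -0.96, "tx": -0.2, "ty": -0.44, "tz": 0.12, "jaw": 1}, {"wx": 0, "wy": 0, "wz": -0.96, "tx": -0.17, "ty": -0.46, "tz": 0.12, "jaw": 1}, {"wx": 0, "wy": 0, "wz": -0.96, "tx": -0.14, "ty": -0.47, "tz": 0.12, "jaw": 1}, {"wx": 0, "wy": 0, "wz": -0.96, "tx": -0.11, "ty": -0.48, "tz": 0.12, "jaw": 1}, {"wx": 0, "wy": 0, "wz": -0.96, "tx": -0.07, "ty": -0.48, "tz": 0.12, "jaw": 1}, {"wx": 0, "wy": 0, "wz": -0.96, "tx": -0.04, "ty": -0.49, "tz": 0.12, "jaw": 1}, {"wx": 0, "wy": 0, "wz": -0.96, "tx": -0.01, "ty": -0.49, "tz": 0.12, "jaw": 1}, {"wx": 0, "wy": 0, "wz": -0.96, "tx": 0.02, "ty": -0.49, "tz": 0.12, "jaw": 1}, {"wx": 0, "wy": 0, "wz": -0.96, "tx": 0.05, "ty": -0.48, "tz": 0.12, "jaw": 1}, {"wx": 0, "wy": 0, "wz": -0.96, "tx": 0.09, "ty": -0.48, "tz": 0.12, "jaw": 1}, {"wx": 0, "wy": 0, "wz": -0.96, "tx": 0.12, "ty": -0.47, "tz": 0.12, "jaw": 1}, {"wx": 0, "wy": 0, "wz": -0.96, "tx": 0.15, "ty": -0.46, "tz": 0.12, "jaw": 1}]}}

```text
t: 1.7
tool_pos: [0.4908, -0.3002, 0.1653]
ee_rot: [[0.947, -0.32, -0.001], [-0.32, -0.947, 0.001], [-0.001, -0.001, -1.0]]
force: [0.1, 0.5, -0.4]
opening: 0.0852
```

```bash
python3 -c "
from h import *
st();plan([.566,-.222,.12],-4.7,6)"
```

```text
t 1.7 pos [ 0.4908 -0.3002  0.1653] F [ 0.1  0.5 -0.4] open 0.0852
[[ 0.947 -0.32  -0.001]
 [-0.32  -0.947  0.001]
 [-0.001 -0.001 -1.   ]]
[-0.743  0.582  1.642  0.     0.919 -0.417]
dist 0.11760779174104596 turn deg [ -0.05   0.06 -13.98]
w [-0.    0.   -0.58] t [ 0.13 -0.27  0.13]
w [-0.    0.   -0.58] t [ 0.14 -0.27  0.13]
w [-0.    0.   -0.58] t [ 0.15 -0.26  0.13]
w [-0.    0.   -0.58] t [ 0.16 -0.26  0.13]
w [-0.    0.   -0.58] t [ 0.17 -0.25  0.13]
w [-0.    0.   -0.58] t [ 0.18 -0.24  0.13]
```

Emit:
{"name": "play_rows", "arguments": {"series": [{"wx": 0, "wy": 0, "wz": -0.58, "tx": 0.13, "ty": -0.27, "tz": 0.13, "jaw": 1}, {"wx": 0, "wy": 0, "wz": -0.58, "tx": 0.14, "ty": -0.27, "tz": 0.13, "jaw": 1}, {"wx": 0, "wy": 0, "wz": -0.58, "tx": 0.15, "ty": -0.26, "tz": 0.13, "jaw": 1}, {"wx": 0, "wy": 0, "wz": -0.58, "tx": 0.16, "ty": -0.26, "tz": 0.13, "jaw": 1}, {"wx": 0, "wy": 0, "wz": -0.58, "tx": 0.17, "ty": -0.25, "tz": 0.13, "jaw": 1}, {"wx": 0, "wy": 0, "wz": -0.58, "tx": 0.18, "ty": -0.24, "tz": 0.13, "jaw": 1}, {"wx": 0, "wy": 0, "wz": 0, "tx": 0, "ty": 0, "tz": 0, "jaw": 1}]}}

```text
t: 2.58
tool_pos: [0.5705, -0.2161, 0.1144]
ee_rot: [[0.998, -0.067, -0.002], [-0.067, -0.998, 0.001], [-0.002, -0.001, -1.0]]
force: [-0.0, 0.3, -0.2]
opening: 0.0856
```

```bash
python3 -c "
from h import *
plan([.566,-.222,.042],-4.7,5)"
```

```text
dist 0.07276240524722169 turn deg [-0.06  0.12  0.87]
w [-0.    0.01  0.04] t [-0.01  0.02  0.24]
w [-0.    0.01  0.04] t [-0.01  0.02  0.24]
w [-0.    0.01  0.04] t [-0.01  0.02  0.24]
w [-0.    0.01  0.04] t [-0.01  0.02  0.24]
w [-0.    0.01  0.04] t [-0.01  0.02  0.24]
```

Emit:
{"name": "play_rows", "arguments": {"series": [{"wx": 0, "wy": 0, "wz": 0.04, "tx": -0.015, "ty": 0.02, "tz": 0.24, "jaw": 1}, {"wx": 0, "wy": 0, "wz": 0.04, "tx": -0.015, "ty": 0.02, "tz": 0.24, "jaw": 1}, {"wx": 0, "wy": 0, "wz": 0.04, "tx": -0.015, "ty": 0.02, "tz": 0.24, "jaw": 1}, {"wx": 0, "wy": 0, "wz": 0.04, "tx": -0.015, "ty": 0.02, "tz": 0.24, "jaw": 1}, {"wx": 0, "wy": 0, "wz": 0.04, "tx": -0.015, "ty": 0.02, "tz": 0.2, "jaw": 1}, {"wx": 0, "wy": 0, "wz": 0, "tx": 0, "ty": 0, "tz": 0, "jaw": 1}, {"wx": 0, "wy": 0, "wz": 0, "tx": 0, "ty": 0, "tz": 0, "jaw": -1}, {"wx": 0, "wy": 0, "wz": 0, "tx": 0, "ty": 0, "tz": 0, "jaw": -1}, {"wx": 0, "wy": 0, "wz": 0, "tx": 0, "ty": 0, "tz": 0, "jaw": -1}, {"wx": 0, "wy": 0, "wz": 0, "tx": 0, "ty": 0, "tz": 0, "jaw": -1}, {"wx": 0, "wy": 0, "wz": 0, "tx": 0, "ty": 0, "tz": 0, "jaw": -1}, {"wx": 0, "wy": 0, "wz": 0, "tx": 0, "ty": 0, "tz": 0, "jaw": -1}], "force": 70}}

```text
t: 4.08
tool_pos: [0.5647, -0.2241, 0.0409]
ee_rot: [[0.996, -0.084, -0.001], [-0.084, -0.996, -0.001], [-0.001, 0.001, -1.0]]
force: [1.2, -0.6, -0.8]
opening: 0.0233
```

```bash
python3 - <<'E'
from h import *
s=st()
# waypoint A: outside mouth, aligned with shelf (yaw -1.5deg); tip at shelf y=-150 ; lateral offset
a=-.0261;R=np.array([[np.cos(a),-np.sin(a)],[np.sin(a),np.cos(a)]]);sh=np.array([.5806,.265])
for n,l in(('A',[-.107,-.15-.257]),('B',[-.107,.012-.257]),('C',[-.0625,.012-.257]),('D',[-.0625,-.19-.245])): print(n,sh+R@l)
E
```

```text
t 4.075 pos [ 0.5647 -0.2241  0.0409] F [ 1.2 -0.6 -0.8] open 0.0233
[[ 0.996 -0.084 -0.001]
 [-0.084 -0.996 -0.001]
 [-0.001  0.001 -1.   ]]
[-5.610e-01  8.050e-01  1.614e+00 -1.000e-03  7.230e-01 -4.760e-01]
A [ 0.46301495 -0.139069  ]
B [0.46724267 0.02287583]
C [0.51172751 0.02171451]
D [ 0.50676908 -0.16822078]
```

```bash
python3 -c "
from h import *
s=monitor.get_state();s['tool_pos']=np.array(s['tool_pos'])+[0,0,.012]
plan([.463,-.141,.0515],-1.5,8,s=s)"
```

```text
dist 0.1313603337464381 turn deg [ 0.03  0.04 -3.32]
w [ 0.   0.  -0.1] t [-0.23 -0.15  0.  ]
w [ 0.   0.  -0.1] t [-0.22 -0.16  0.  ]
w [ 0.   0.  -0.1] t [-0.22 -0.16  0.  ]
w [ 0.   0.  -0.1] t [-0.22 -0.16  0.  ]
w [ 0.   0.  -0.1] t [-0.22 -0.16  0.  ]
w [ 0.   0.  -0.1] t [-0.22 -0.16  0.  ]
w [ 0.   0.  -0.1] t [-0.22 -0.16  0.  ]
w [ 0.   0.  -0.1] t [-0.22 -0.17  0.  ]
```

Emit:
{"name": "play_rows", "arguments": {"series": [{"wx": 0, "wy": 0, "wz": 0, "tx": 0, "ty": 0, "tz": -0.1, "jaw": -1}, {"wx": 0, "wy": 0, "wz": 0, "tx": 0, "ty": 0, "tz": -0.1, "jaw": -1}, {"wx": 0, "wy": 0, "wz": -0.1, "tx": -0.22, "ty": -0.16, "tz": 0, "jaw": -1}, {"wx": 0, "wy": 0, "wz": -0.1, "tx": -0.22, "ty": -0.16, "tz": 0, "jaw": -1}, {"wx": 0, "wy": 0, "wz": -0.1, "tx": -0.22, "ty": -0.16, "tz": 0, "jaw": -1}, {"wx": 0, "wy": 0, "wz": -0.1, "tx": -0.22, "ty": -0.16, "tz": 0, "jaw": -1}, {"wx": 0, "wy": 0, "wz": -0.1, "tx": -0.22, "ty": -0.16, "tz": 0, "jaw": -1}, {"wx": 0, "wy": 0, "wz": -0.1, "tx": -0.22, "ty": -0.16, "tz": 0, "jaw": -1}, {"wx": 0, "wy": 0, "wz": -0.1, "tx": -0.22, "ty": -0.16, "tz": 0, "jaw": -1}, {"wx": 0, "wy": 0, "wz": -0.1, "tx": -0.22, "ty": -0.16, "tz": 0, "jaw": -1}, {"wx": 0, "wy": 0, "wz": 0, "tx": 0, "ty": 0, "tz": 0, "jaw": -1}]}}

```text
t: 5.45
tool_pos: [0.463, -0.1403, 0.0575]
ee_rot: [[1.0, -0.026, 0.005], [-0.026, -1.0, -0.004], [0.005, 0.004, -1.0]]
force: [0.5, -0.4, -0.3]
opening: 0.0234
```

```bash
python3 - <<'E'
from h import *
st()
t=cap('top')['img'];s=cap('side')['img']
a=cv2.resize(t[190:350,130:430],(800,427),interpolation=cv2.INTER_CUBIC)
b=cv2.resize(s[200:420,190:440],None,fx=1.0,fy=1.0)
m=np.zeros((427,800,3),np.uint8);m=a
cv2.imwrite('pics/top2.png',cv2.convertScaleAbs(m,alpha=1.5,beta=15))
cv2.imwrite('pics/side2.png',s)
E
```

```text
t 5.45 pos [ 0.463  -0.1403  0.0575] F [ 0.5 -0.4 -0.3] open 0.0234
[[ 1.    -0.026  0.005]
 [-0.026 -1.    -0.004]
 [ 0.005  0.004 -1.   ]]
[-0.525  0.693  1.934 -0.002  0.507 -0.497]
```

View pics/top2.png

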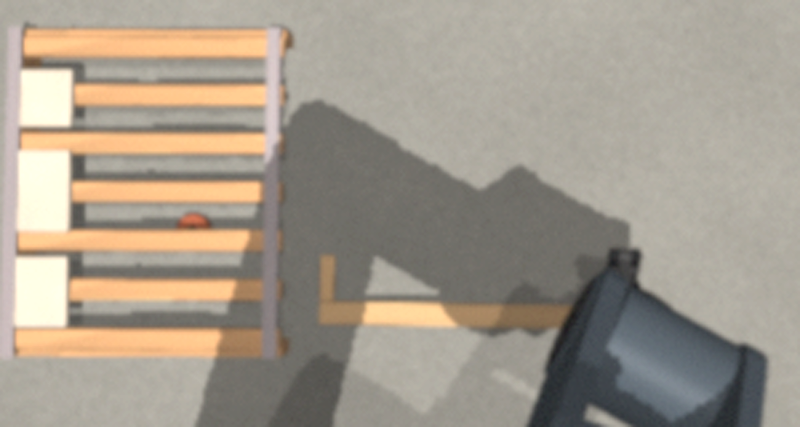

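The rake is held level off the table, with its hook tip at v≈255, below the bead's lower edge (~246), and its blade edge at v≈325, clear of the side panel. Next: lower about 10 mm and insert along the shelf axis.

```bash
python3 - <<'E'
from h import *
c=cap('top')
z=.024
P=ray(c,[(130+(320.5)/2.667-.5,190+325.5/2.667-.5),(130+322.5/2.667-.5,190+255.5/2.667-.5)],z)
a=-.0261;R=np.array([[np.cos(a),-np.sin(a)],[np.sin(a),np.cos(a)]]);sh=np.array([.5806,.265])
print(P,((P[:,:2]-sh)@R).round(4))
s=monitor.get_state()
q=np.array(s['tool_pos']);q[2]=.0468;plan(q,-1.5,2)
s['tool_pos']=q;plan([.4671,.0215,.0468],-1.5,6,s=s)
E
```

```text
[[0.45989905 0.1175099  0.024     ]
 [0.52076293 0.11498249 0.024     ]] [[-0.1168 -0.1506]
 [-0.0559 -0.1515]]
dist 0.010743815583969252 turn deg [ 0.36 -0.52 -0.03]
w [ 0.05 -0.07 -0.  ] t [-0.   -0.    0.09]
w [ 0.05 -0.07 -0.  ] t [-0.   -0.    0.09]
dist 0.1635238642155451 turn deg [ 0.36 -0.52 -0.03]
w [ 0.02 -0.02 -0.  ] t [-0.01 -0.45 -0.  ]
w [ 0.02 -0.02 -0.  ] t [-0.01 -0.45 -0.  ]
w [ 0.02 -0.02 -0.  ] t [-0.01 -0.45 -0.  ]
w [ 0.02 -0.02 -0.  ] t [-0.01 -0.45 -0.  ]
w [ 0.02 -0.02 -0.  ] t [-0.01 -0.45 -0.  ]
w [ 0.02 -0.02 -0.  ] t [-0.01 -0.45 -0.  ]
```

Emit:
{"name": "play_rows", "arguments": {"series": [{"wx": 0.05, "wy": -0.07, "wz": 0, "tx": -0.02, "ty": 0, "tz": 0.08, "jaw": -1}, {"wx": 0.04, "wy": -0.06, "wz": 0, "tx": -0.02, "ty": 0, "tz": 0.08, "jaw": -1}, {"wx": 0, "wy": 0, "wz": 0, "tx": 0, "ty": 0, "tz": 0, "jaw": -1}]}}

```text
t: 5.98
tool_pos: [0.4647, -0.1434, 0.0472]
ee_rot: [[1.0, -0.027, 0.002], [-0.027, -1.0, -0.001], [0.002, 0.001, -1.0]]
force: [0.2, -0.3, -2.4]
opening: 0.0231
```

Emit:
{"name": "play_rows", "arguments": {"series": [{"wx": 0, "wy": 0, "wz": 0, "tx": -0.04, "ty": 0, "tz": 0, "jaw": -1}, {"wx": 0, "wy": 0, "wz": 0, "tx": -0.03, "ty": -0.1, "tz": 0, "jaw": -1}, {"wx": 0, "wy": 0, "wz": 0, "tx": 0, "ty": -0.25, "tz": 0, "jaw": -1}, {"wx": 0, "wy": 0, "wz": 0, "tx": 0, "ty": -0.25, "tz": 0, "jaw": -1}, {"wx": 0, "wy": 0, "wz": 0, "tx": 0, "ty": 0, "tz": 0, "jaw": -1}]}}

```text
t: 6.6
tool_pos: [0.4606, -0.1041, 0.0471]
ee_rot: [[1.0, -0.027, 0.001], [-0.027, -1.0, -0.0], [0.001, 0.0, -1.0]]
force: [0.2, 0.0, -1.7]
opening: 0.0233
```

Emit:
{"name": "play_rows", "arguments": {"series": [{"wx": 0, "wy": 0, "wz": 0, "tx": 0, "ty": -0.26, "tz": 0, "jaw": -1}, {"wx": 0, "wy": 0, "wz": 0, "tx": 0, "ty": -0.26, "tz": 0, "jaw": -1}, {"wx": 0, "wy": 0, "wz": 0, "tx": 0, "ty": -0.26, "tz": 0, "jaw": -1}, {"wx": 0, "wy": 0, "wz": 0, "tx": 0, "ty": -0.26, "tz": 0, "jaw": -1}, {"wx": 0, "wy": 0, "wz": 0, "tx": 0, "ty": -0.26, "tz": 0, "jaw": -1}, {"wx": 0, "wy": 0, "wz": 0, "tx": 0, "ty": -0.26, "tz": 0, "jaw": -1}, {"wx": 0, "wy": 0, "wz": 0, "tx": 0, "ty": -0.26, "tz": 0, "jaw": -1}, {"wx": 0, "wy": 0, "wz": 0, "tx": 0, "ty": -0.24, "tz": 0, "jaw": -1}, {"wx": 0, "wy": 0, "wz": 0, "tx": 0, "ty": 0, "tz": 0, "jaw": -1}]}}

```text
t: 7.72
tool_pos: [0.4643, 0.0291, 0.0472]
ee_rot: [[1.0, -0.025, 0.001], [-0.025, -1.0, -0.001], [0.001, 0.001, -1.0]]
force: [0.0, -0.1, -1.5]
opening: 0.0231
```

```bash
python3 - <<'E'
from h import *
st()
t=cap('top')['img'];s=cap('side')['img']
a=cv2.resize(t[190:335,125:265],(570,590),interpolation=cv2.INTER_CUBIC)
b=cv2.resize(s[300:400,180:300],(230,192))
m=np.zeros((590,800,3),np.uint8);m[:,:570]=a;m[:192,570:]=b
cv2.imwrite('pics/top3.png',cv2.convertScaleAbs(m,alpha=1.7,beta=20))
E
```

```text
t 7.725 pos [0.4643 0.0291 0.0472] F [ 0.  -0.1 -1.5] open 0.0231
[[ 1.    -0.025  0.001]
 [-0.025 -1.    -0.001]
 [ 0.001  0.001 -1.   ]]
[-1.78e-01  7.08e-01  1.98e+00 -1.00e-03  4.52e-01 -1.52e-01]
```

View pics/top3.png

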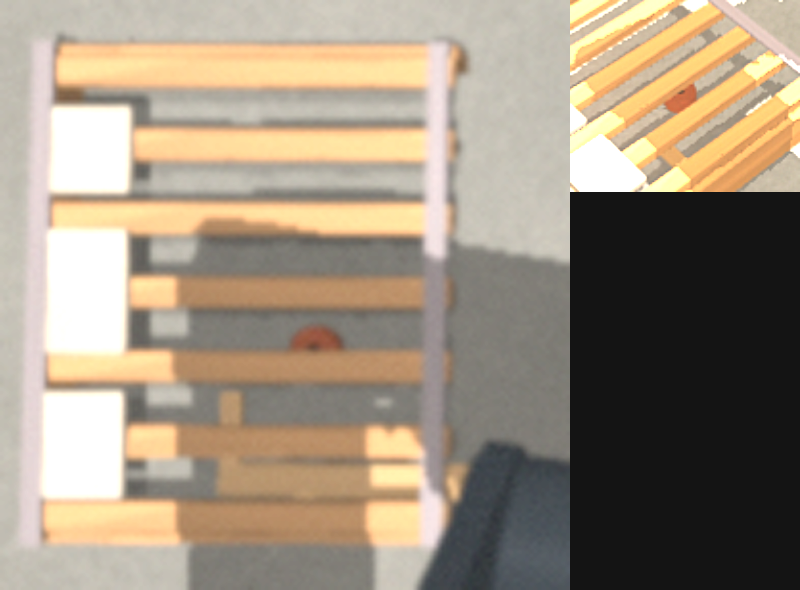

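The hook is now beyond the bead (hook u≈230, bead u≈316 in the crop), and the bead hasn't moved. Next: shift +x about 46 mm, lower slightly and start the pull.

Emit:
{"name": "play_rows", "arguments": {"series": [{"wx": 0, "wy": 0, "wz": 0, "tx": 0.19, "ty": 0, "tz": 0.02, "jaw": -1}, {"wx": 0, "wy": 0, "wz": 0, "tx": 0.19, "ty": 0, "tz": 0.02, "jaw": -1}, {"wx": 0, "wy": 0, "wz": 0, "tx": 0.19, "ty": 0, "tz": 0.02, "jaw": -1}, {"wx": 0, "wy": 0, "wz": 0, "tx": 0.15, "ty": 0, "tz": 0.01, "jaw": -1}, {"wx": 0, "wy": 0, "wz": 0, "tx": 0, "ty": 0, "tz": 0, "jaw": -1}]}}

```text
t: 8.45
tool_pos: [0.5129, 0.0248, 0.0427]
ee_rot: [[1.0, -0.03, 0.005], [-0.03, -1.0, -0.001], [0.005, 0.001, -1.0]]
force: [-0.2, -0.3, -2.3]
opening: 0.0233
```

Emit:
{"name": "play_rows", "arguments": {"series": [{"wx": 0, "wy": -0.05, "wz": 0, "tx": -0.02, "ty": 0.1, "tz": 0, "jaw": -1}, {"wx": 0, "wy": 0, "wz": 0, "tx": 0, "ty": 0.2, "tz": 0, "jaw": -1}, {"wx": 0, "wy": 0, "wz": 0, "tx": 0, "ty": 0.2, "tz": 0, "jaw": -1}, {"wx": 0, "wy": 0, "wz": 0, "tx": 0, "ty": 0.2, "tz": 0, "jaw": -1}, {"wx": 0, "wy": 0, "wz": 0, "tx": 0, "ty": 0.2, "tz": 0, "jaw": -1}, {"wx": 0, "wy": 0, "wz": 0, "tx": 0, "ty": 0.2, "tz": 0, "jaw": -1}, {"wx": 0, "wy": 0, "wz": 0, "tx": 0, "ty": 0.2, "tz": 0, "jaw": -1}, {"wx": 0, "wy": 0, "wz": 0, "tx": 0, "ty": 0.2, "tz": 0, "jaw": -1}, {"wx": 0, "wy": 0, "wz": 0, "tx": 0, "ty": 0.2, "tz": 0, "jaw": -1}, {"wx": 0, "wy": 0, "wz": 0, "tx": 0, "ty": 0.2, "tz": 0, "jaw": -1}, {"wx": 0, "wy": 0, "wz": 0, "tx": 0, "ty": 0.1, "tz": 0, "jaw": -1}, {"wx": 0, "wy": 0, "wz": 0, "tx": 0, "ty": 0, "tz": 0, "jaw": -1}]}}

```text
t: 9.95
tool_pos: [0.5062, -0.1046, 0.0428]
ee_rot: [[1.0, -0.031, -0.001], [-0.031, -1.0, -0.001], [-0.001, 0.001, -1.0]]
force: [0.3, 0.3, -1.6]
opening: 0.0232
```

```bash
python3 - <<'E'
from h import *
st()
t=cap('top')['img']
h=cv2.cvtColor(t,cv2.COLOR_BGR2HSV).astype(int)
b,g,r=[t[...,i].astype(int) for i in range(3)]
m=((r>1.9*g)&(r>50)); m[:, :130]=0;m[:195]=0;m[345:]=0;m[:,340:]=0
n,l,s,ce=cv2.connectedComponentsWithStats(m.astype(np.uint8));print([(s[i].tolist(),ce[i].round(1).tolist()) for i in range(1,n) if s[i,4]>8])
cv2.imwrite('pics/top4.png',t)
E
```

```text
t 9.95 pos [ 0.5062 -0.1046  0.0428] F [ 0.3  0.3 -1.6] open 0.0232
[[ 1.    -0.031 -0.001]
 [-0.031 -1.    -0.001]
 [-0.001  0.001 -1.   ]]
[-0.419  0.741  1.849 -0.003  0.552 -0.386]
[([242, 272, 10, 9, 45], [247.1, 275.9])]
```

Emit:
{"name": "play_rows", "arguments": {"series": [{"wx": 0, "wy": 0, "wz": 0, "tx": 0, "ty": 0.1, "tz": 0, "jaw": -1}, {"wx": 0, "wy": 0, "wz": 0, "tx": 0, "ty": 0.2, "tz": 0, "jaw": -1}, {"wx": 0, "wy": 0, "wz": 0, "tx": 0, "ty": 0.2, "tz": 0, "jaw": -1}, {"wx": 0, "wy": 0, "wz": 0, "tx": 0, "ty": 0.2, "tz": 0, "jaw": -1}, {"wx": 0, "wy": 0, "wz": 0, "tx": 0, "ty": 0.2, "tz": 0, "jaw": -1}, {"wx": 0, "wy": 0, "wz": 0, "tx": 0, "ty": 0.2, "tz": 0, "jaw": -1}, {"wx": 0, "wy": 0, "wz": 0, "tx": 0, "ty": 0.2, "tz": 0, "jaw": -1}, {"wx": 0, "wy": 0, "wz": 0, "tx": 0, "ty": 0.2, "tz": 0, "jaw": -1}, {"wx": 0, "wy": 0, "wz": 0, "tx": 0, "ty": 0.2, "tz": 0, "jaw": -1}, {"wx": 0, "wy": 0, "wz": 0, "tx": 0, "ty": 0.1, "tz": 0, "jaw": -1}, {"wx": 0, "wy": 0, "wz": 0, "tx": 0, "ty": -0.1, "tz": 0, "jaw": -1}, {"wx": 0, "wy": 0, "wz": 0, "tx": 0, "ty": -0.15, "tz": 0, "jaw": -1}]}}

```text
t: 11.5
tool_pos: [0.503, -0.2046, 0.0428]
ee_rot: [[0.999, -0.032, -0.001], [-0.032, -0.999, -0.001], [-0.001, 0.001, -1.0]]
force: [-0.7, 0.5, -2.0]
opening: 0.0233
```

```bash
cat >>h.py <<'E'
def bead(f=None,z=.014):
    c=cap('top',f);t=c['img'];b,g,r=[t[...,i].astype(int) for i in range(3)]
    m=((r>1.7*g)&(r>45)); m[:, :130]=0;m[:195]=0;m[345:]=0;m[:,345:]=0
    n,l,s,ce=cv2.connectedComponentsWithStats(m.astype(np.uint8))
    for i in range(1,n):
        if s[i,4]>8: print('blob',s[i].tolist(),ce[i].round(1).tolist(),ray(c,[ce[i]],z).round(4).tolist())
E
python3 - <<'E'
from h import *
st();bead('top5.png')
E
```

```text
t 11.5 pos [ 0.503  -0.2046  0.0428] F [-0.7  0.5 -2. ] open 0.0233
[[ 0.999 -0.032 -0.001]
 [-0.032 -0.999 -0.001]
 [-0.001  0.001 -1.   ]]
[-0.591  0.756  1.782 -0.003  0.603 -0.557]
blob [290, 272, 11, 10, 85] [295.4, 276.4] [[0.5389, 0.0101, 0.014]]
```

The bead is out at (0.539, 0.010), about 0.13 m clear of the mouth, and the hook has backed off it. Next: slide the rake about 105 mm to -x, set it down and release.

Emit:
{"name": "play_rows", "arguments": {"series": [{"wx": 0, "wy": 0, "wz": 0, "tx": -0.15, "ty": 0, "tz": 0, "jaw": -1}, {"wx": 0, "wy": 0, "wz": 0, "tx": -0.25, "ty": 0, "tz": 0, "jaw": -1}, {"wx": 0, "wy": 0, "wz": 0, "tx": -0.25, "ty": 0, "tz": 0, "jaw": -1}, {"wx": 0, "wy": 0, "wz": 0, "tx": -0.25, "ty": 0, "tz": 0, "jaw": -1}, {"wx": 0, "wy": 0, "wz": 0, "tx": -0.25, "ty": 0, "tz": 0, "jaw": -1}, {"wx": 0, "wy": 0, "wz": 0, "tx": -0.25, "ty": 0, "tz": 0, "jaw": -1}, {"wx": 0, "wy": 0, "wz": 0, "tx": -0.25, "ty": 0, "tz": 0, "jaw": -1}, {"wx": 0, "wy": 0, "wz": 0, "tx": -0.1, "ty": 0, "tz": 0, "jaw": -1}, {"wx": 0, "wy": 0, "wz": 0, "tx": 0, "ty": 0, "tz": 0, "jaw": -1}]}}

```text
t: 12.68
tool_pos: [0.3869, -0.1958, 0.0441]
ee_rot: [[1.0, -0.029, -0.007], [-0.029, -1.0, 0.003], [-0.007, -0.003, -1.0]]
force: [0.3, 0.4, -0.9]
opening: 0.0235
```

Emit:
{"name": "play_rows", "arguments": {"series": [{"wx": -0.03, "wy": 0.06, "wz": 0, "tx": 0, "ty": 0, "tz": 0.02, "jaw": -1}, {"wx": -0.02, "wy": 0.04, "wz": 0, "tx": 0, "ty": 0, "tz": 0.02, "jaw": -1}, {"wx": 0, "wy": 0, "wz": 0, "tx": 0, "ty": 0, "tz": 0, "jaw": -1}]}}

```text
t: 13.05
tool_pos: [0.3883, -0.1965, 0.0416]
ee_rot: [[1.0, -0.028, 0.002], [-0.028, -1.0, -0.002], [0.002, 0.002, -1.0]]
force: [0.8, 0.9, -1.4]
opening: 0.0234
```

Next: release partway, open fully, and rise.

Emit:
{"name": "play_rows", "arguments": {"series": [{"wx": 0, "wy": 0, "wz": 0, "tx": 0, "ty": 0, "tz": 0.01, "jaw": -1}, {"wx": 0, "wy": 0, "wz": 0, "tx": 0, "ty": 0, "tz": 0, "jaw": 0.2}, {"wx": 0, "wy": 0, "wz": 0, "tx": 0, "ty": 0, "tz": 0, "jaw": 0.2}, {"wx": 0, "wy": 0, "wz": 0, "tx": 0, "ty": 0, "tz": 0, "jaw": 0.2}, {"wx": 0, "wy": 0, "wz": 0, "tx": 0, "ty": 0, "tz": -0.1, "jaw": 0.2}, {"wx": 0, "wy": 0, "wz": 0, "tx": 0, "ty": 0, "tz": -0.3, "jaw": 0.4}, {"wx": 0, "wy": 0, "wz": 0, "tx": 0, "ty": 0, "tz": -0.5, "jaw": 0.4}, {"wx": 0, "wy": 0, "wz": 0, "tx": 0, "ty": 0, "tz": -0.5, "jaw": 0.4}, {"wx": 0, "wy": 0, "wz": 0, "tx": 0, "ty": 0, "tz": -0.2, "jaw": 0.4}, {"wx": 0, "wy": 0, "wz": 0, "tx": 0, "ty": 0, "tz": 0, "jaw": 0.4}]}}

```text
t: 14.3
tool_pos: [0.3881, -0.196, 0.1415]
ee_rot: [[1.0, -0.028, 0.003], [-0.028, -1.0, -0.003], [0.003, 0.003, -1.0]]
force: [-0.6, -0.2, -0.4]
opening: 0.0597
```

```bash
python3 - <<'E'
from h import *
st();bead('top6.png')
plan([.539,.010,.10],-1.8,6)
E
```

```text
t 14.3 pos [ 0.3881 -0.196   0.1415] F [-0.6 -0.2 -0.4] open 0.0597
[[ 1.    -0.028  0.003]
 [-0.028 -1.    -0.003]
 [ 0.003  0.003 -1.   ]]
[-0.726  0.485  2.009 -0.     0.644 -0.698]
blob [290, 271, 11, 11, 93] [295.3, 276.2] [[0.5396, 0.0104, 0.014]]
dist 0.25861457024291445 turn deg [ 0.11 -0.12  0.2 ]
w [ 0.   -0.01  0.01] t [ 0.4  -0.58  0.11]
w [ 0.   -0.01  0.01] t [ 0.4  -0.58  0.11]
w [ 0.   -0.01  0.01] t [ 0.4  -0.58  0.11]
w [ 0.   -0.01  0.01] t [ 0.4  -0.58  0.11]
w [ 0.   -0.01  0.01] t [ 0.4  -0.58  0.11]
w [ 0.   -0.01  0.01] t [ 0.4  -0.58  0.11]
```

View pics/top6.png

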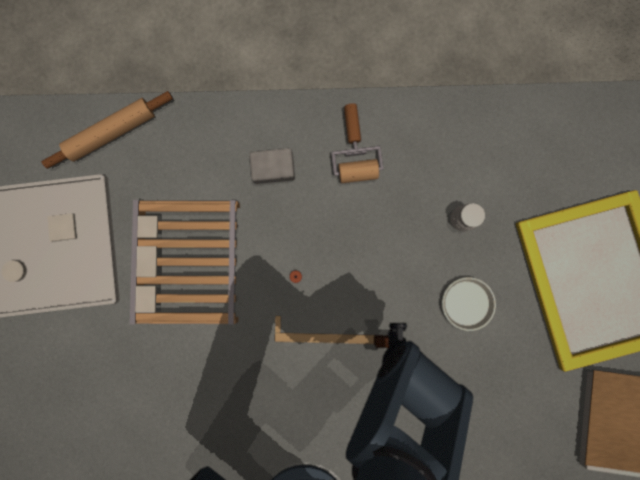

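The picture shows the bead alone on open table at (295,276) and the rake lying flat with its tip at u≈275, clear of the shelf edge at 238. The dish and bystanders haven't moved.

Emit:
{"name": "play_rows", "arguments": {"series": [{"wx": 0, "wy": 0, "wz": 0, "tx": 0.2, "ty": -0.29, "tz": 0, "jaw": 0.4}, {"wx": 0, "wy": 0, "wz": 0, "tx": 0.4, "ty": -0.58, "tz": 0.05, "jaw": 0.4}, {"wx": 0, "wy": 0, "wz": 0, "tx": 0.4, "ty": -0.58, "tz": 0.1, "jaw": 0.4}, {"wx": 0, "wy": 0, "wz": 0, "tx": 0.4, "ty": -0.58, "tz": 0.1, "jaw": 0.4}, {"wx": 0, "wy": 0, "wz": 0, "tx": 0.4, "ty": -0.58, "tz": 0.15, "jaw": 0.4}, {"wx": 0, "wy": 0, "wz": 0, "tx": 0.4, "ty": -0.58, "tz": 0.15, "jaw": 0.4}, {"wx": 0, "wy": 0, "wz": 0, "tx": 0.2, "ty": -0.25, "tz": 0.1, "jaw": 0.4}, {"wx": 0, "wy": 0, "wz": 0, "tx": 0, "ty": 0, "tz": 0, "jaw": 0.4}]}}

```text
t: 15.35
tool_pos: [0.5394, 0.0118, 0.0942]
ee_rot: [[0.999, -0.031, -0.008], [-0.031, -1.0, 0.001], [-0.008, -0.0, -1.0]]
force: [-0.0, -0.1, -0.6]
opening: 0.0601
```

```bash
python3 - <<'E'
from h import *
st()
plan([.539,.010,.029],-1.8,1)
E
```

```text
t 15.35 pos [0.5394 0.0118 0.0942] F [-0.  -0.1 -0.6] open 0.0601
[[ 0.999 -0.031 -0.008]
 [-0.031 -1.     0.001]
 [-0.008 -0.    -1.   ]]
[-1.85e-01  6.63e-01  1.77e+00 -1.00e-03  7.17e-01 -1.52e-01]
dist 0.06520313528529621 turn deg [-0.02  0.46  0.  ]
w [-0.    0.12  0.  ] t [0.   0.03 1.09]
```

Emit:
{"name": "play_rows", "arguments": {"series": [{"wx": 0, "wy": 0.06, "wz": 0, "tx": 0, "ty": 0.02, "tz": 0.25, "jaw": 0.4}, {"wx": 0, "wy": 0.05, "wz": 0, "tx": 0, "ty": 0, "tz": 0.3, "jaw": 0.4}, {"wx": 0, "wy": 0, "wz": 0, "tx": 0, "ty": 0, "tz": 0.25, "jaw": 0.3}, {"wx": 0, "wy": 0, "wz": 0, "tx": 0, "ty": 0, "tz": 0.12, "jaw": 0.3}, {"wx": 0, "wy": 0, "wz": 0, "tx": 0, "ty": 0, "tz": 0.06, "jaw": 0.3}, {"wx": 0, "wy": 0, "wz": 0, "tx": 0, "ty": 0, "tz": 0, "jaw": 0.3}]}}

```text
t: 16.1
tool_pos: [0.5359, 0.0058, 0.0337]
ee_rot: [[0.999, -0.036, -0.004], [-0.036, -0.999, -0.0], [-0.004, 0.0, -1.0]]
force: [-0.0, -0.2, 0.1]
opening: 0.0556
```

Emit:
{"name": "play_rows", "arguments": {"series": [{"wx": 0, "wy": 0.05, "wz": 0, "tx": 0.05, "ty": -0.07, "tz": 0.04, "jaw": 0.3}, {"wx": 0, "wy": 0, "wz": 0, "tx": 0, "ty": 0, "tz": 0.04, "jaw": 0.3}, {"wx": 0, "wy": 0, "wz": 0, "tx": 0, "ty": 0, "tz": 0, "jaw": 0.3}]}}

```text
t: 16.48
tool_pos: [0.54, 0.0103, 0.0296]
ee_rot: [[0.999, -0.036, 0.002], [-0.036, -0.999, -0.001], [0.002, 0.001, -1.0]]
force: [0.2, 0.1, 0.4]
opening: 0.0553
```

Emit:
{"name": "play_rows", "arguments": {"series": [{"wx": 0, "wy": 0, "wz": 0, "tx": 0, "ty": 0, "tz": 0.02, "jaw": -1}, {"wx": 0, "wy": 0, "wz": 0, "tx": 0, "ty": 0, "tz": 0, "jaw": -1}, {"wx": 0, "wy": 0, "wz": 0, "tx": 0, "ty": 0, "tz": 0, "jaw": -1}, {"wx": 0, "wy": 0, "wz": 0, "tx": 0, "ty": 0, "tz": 0, "jaw": -1}, {"wx": 0, "wy": 0, "wz": 0, "tx": 0, "ty": 0, "tz": 0, "jaw": -1}, {"wx": 0, "wy": 0, "wz": 0, "tx": 0, "ty": 0, "tz": 0, "jaw": -1}], "force": 35}}

```text
t: 17.23
tool_pos: [0.5402, 0.0104, 0.0286]
ee_rot: [[0.999, -0.036, 0.002], [-0.036, -0.999, -0.001], [0.002, 0.001, -1.0]]
force: [-0.9, 0.3, -0.3]
opening: 0.0285
```

Emit:
{"name": "play_rows", "arguments": {"series": [{"wx": 0, "wy": 0, "wz": 0, "tx": 0, "ty": 0, "tz": -0.1, "jaw": -1}, {"wx": 0, "wy": 0, "wz": 0, "tx": 0, "ty": 0, "tz": -0.3, "jaw": -1}, {"wx": 0, "wy": 0, "wz": 0, "tx": 0, "ty": 0, "tz": -0.4, "jaw": -1}, {"wx": 0, "wy": 0, "wz": 0, "tx": 0, "ty": 0, "tz": -0.4, "jaw": -1}, {"wx": 0, "wy": 0, "wz": 0, "tx": 0, "ty": 0, "tz": 0, "jaw": -1}]}}

```text
t: 17.85
tool_pos: [0.5405, 0.0103, 0.106]
ee_rot: [[0.999, -0.035, 0.004], [-0.035, -0.999, -0.001], [0.004, 0.001, -1.0]]
force: [0.1, -0.6, -0.7]
opening: 0.0282
```

```bash
python3 - <<'E'
from h import *
st();bead()
plan([.468,-.392,.10],-2,10)
E
```

```text
t 17.85 pos [0.5405 0.0103 0.106 ] F [ 0.1 -0.6 -0.7] open 0.0282
[[ 0.999 -0.035  0.004]
 [-0.035 -0.999 -0.001]
 [ 0.004  0.001 -1.   ]]
[-1.87e-01  6.41e-01  1.77e+00 -1.00e-03  7.26e-01 -1.51e-01]
dist 0.40878202237504685 turn deg [ 0.05 -0.14 -0.04]
w [ 0. -0. -0.] t [-0.1   0.67  0.01]
w [ 0. -0. -0.] t [-0.1   0.67  0.01]
w [ 0. -0. -0.] t [-0.1   0.67  0.01]
w [ 0. -0. -0.] t [-0.1   0.67  0.01]
w [ 0. -0. -0.] t [-0.1   0.67  0.01]
w [ 0. -0. -0.] t [-0.1   0.67  0.01]
w [ 0. -0. -0.] t [-0.1   0.67  0.01]
w [ 0. -0. -0.] t [-0.1   0.67  0.01]
w [ 0. -0. -0.] t [-0.1   0.67  0.01]
w [ 0. -0. -0.] t [-0.1   0.67  0.01]
```

Emit:
{"name": "play_rows", "arguments": {"series": [{"wx": 0, "wy": 0, "wz": 0, "tx": -0.05, "ty": 0.35, "tz": 0, "jaw": -1}, {"wx": 0, "wy": 0, "wz": 0, "tx": -0.1, "ty": 0.65, "tz": 0, "jaw": -1}, {"wx": 0, "wy": 0, "wz": 0, "tx": -0.1, "ty": 0.65, "tz": 0, "jaw": -1}, {"wx": 0, "wy": 0, "wz": 0, "tx": -0.1, "ty": 0.65, "tz": 0, "jaw": -1}, {"wx": 0, "wy": 0, "wz": 0, "tx": -0.1, "ty": 0.65, "tz": 0, "jaw": -1}, {"wx": 0, "wy": 0, "wz": 0, "tx": -0.1, "ty": 0.65, "tz": 0, "jaw": -1}, {"wx": 0, "wy": 0, "wz": 0, "tx": -0.1, "ty": 0.65, "tz": 0, "jaw": -1}, {"wx": 0, "wy": 0, "wz": 0, "tx": -0.1, "ty": 0.65, "tz": 0, "jaw": -1}, {"wx": 0, "wy": 0, "wz": 0, "tx": -0.1, "ty": 0.65, "tz": 0, "jaw": -1}, {"wx": 0, "wy": 0, "wz": 0, "tx": -0.1, "ty": 0.5, "tz": 0, "jaw": -1}, {"wx": 0, "wy": 0, "wz": 0, "tx": -0.05, "ty": 0.2, "tz": 0, "jaw": -1}, {"wx": 0, "wy": 0, "wz": 0, "tx": 0, "ty": 0, "tz": 0, "jaw": -1}]}}

```text
t: 19.4
tool_pos: [0.4593, -0.3697, 0.0949]
ee_rot: [[0.999, -0.034, -0.011], [-0.034, -0.999, 0.01], [-0.012, -0.01, -1.0]]
force: [0.0, -0.3, -0.8]
opening: 0.0279
```

```bash
python3 - <<'E'
from h import *
st()
plan([.468,-.392,.06],-2,4)
E
```

```text
t 19.4 pos [ 0.4593 -0.3697  0.0949] F [ 0.  -0.3 -0.8] open 0.0279
[[ 0.999 -0.034 -0.011]
 [-0.034 -0.999  0.01 ]
 [-0.012 -0.01  -1.   ]]
[-0.866  0.707  1.635 -0.003  0.815 -0.83 ]
dist 0.042300802557593574 turn deg [-0.55  0.67  0.05]
w [-0.03  0.04  0.  ] t [0.04 0.09 0.14]
w [-0.03  0.04  0.  ] t [0.04 0.09 0.14]
w [-0.03  0.04  0.  ] t [0.04 0.09 0.14]
w [-0.03  0.04  0.  ] t [0.04 0.09 0.14]
```

Emit:
{"name": "play_rows", "arguments": {"series": [{"wx": -0.03, "wy": 0.04, "wz": 0, "tx": 0.04, "ty": 0.09, "tz": 0.14, "jaw": -1}, {"wx": -0.03, "wy": 0.04, "wz": 0, "tx": 0.04, "ty": 0.09, "tz": 0.14, "jaw": -1}, {"wx": -0.03, "wy": 0.04, "wz": 0, "tx": 0.04, "ty": 0.09, "tz": 0.14, "jaw": -1}, {"wx": -0.03, "wy": 0.04, "wz": 0, "tx": 0.04, "ty": 0.09, "tz": 0.14, "jaw": -1}, {"wx": 0, "wy": 0, "wz": 0, "tx": 0, "ty": 0, "tz": 0, "jaw": -1}]}}

```text
t: 20.02
tool_pos: [0.4691, -0.3881, 0.0574]
ee_rot: [[1.0, -0.03, -0.002], [-0.03, -1.0, 0.005], [-0.002, -0.004, -1.0]]
force: [0.6, -0.2, -0.9]
opening: 0.0279
```

```bash
python3 - <<'E'
from h import *
st()
plan([.468,-.392,.0345],-2,4)
cap('side','side7.png');c=cap('top')
cv2.imwrite('pics/z7.png',cv2.convertScaleAbs(cv2.resize(np.hstack([c['img'][240:360,380:520],cv2.imread('pics/side7.png')[160:280,400:540]]),(800,343)),alpha=1.5))
E
```

```text
t 20.025 pos [ 0.4691 -0.3881  0.0574] F [ 0.6 -0.2 -0.9] open 0.0279
[[ 1.    -0.03  -0.002]
 [-0.03  -1.     0.005]
 [-0.002 -0.004 -1.   ]]
[-0.875  0.78   1.604  0.002  0.762 -0.847]
dist 0.023225802009842995 turn deg [-0.25  0.14  0.3 ]
w [-0.02  0.01  0.02] t [-0.    0.02  0.1 ]
w [-0.02  0.01  0.02] t [-0.    0.02  0.1 ]
w [-0.02  0.01  0.02] t [-0.    0.02  0.1 ]
w [-0.02  0.01  0.02] t [-0.    0.02  0.1 ]
```

View pics/z7.png

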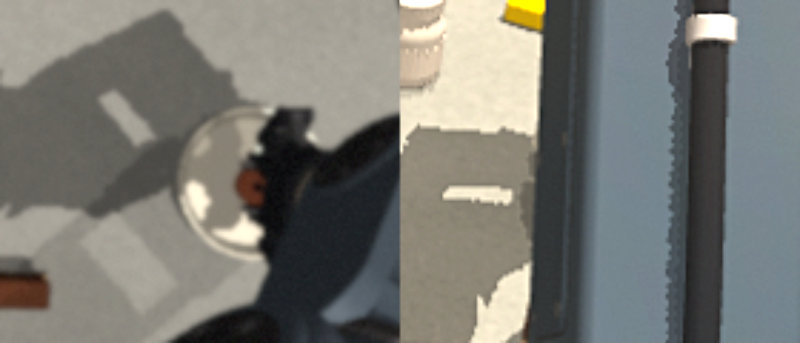

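The bead is in the fingers over the middle of the dish, at (255,187) in the crop, with the rim clear all round. Next: lower slowly.

Emit:
{"name": "play_rows", "arguments": {"series": [{"wx": -0.02, "wy": 0.01, "wz": 0.02, "tx": 0, "ty": 0.02, "tz": 0.1, "jaw": -1}, {"wx": -0.02, "wy": 0.01, "wz": 0.02, "tx": 0, "ty": 0.02, "tz": 0.1, "jaw": -1}, {"wx": -0.02, "wy": 0.01, "wz": 0.02, "tx": 0, "ty": 0.02, "tz": 0.07, "jaw": -1}, {"wx": 0, "wy": 0, "wz": 0, "tx": 0, "ty": 0, "tz": 0.05, "jaw": -1}, {"wx": 0, "wy": 0, "wz": 0, "tx": 0, "ty": 0, "tz": 0, "jaw": -1}]}}

```text
t: 20.75
tool_pos: [0.4689, -0.3918, 0.0382]
ee_rot: [[0.999, -0.034, 0.001], [-0.034, -0.999, -0.001], [0.001, 0.001, -1.0]]
force: [-0.1, 0.5, 0.0]
opening: 0.0281
```

Emit:
{"name": "play_rows", "arguments": {"series": [{"wx": 0, "wy": 0, "wz": 0, "tx": 0, "ty": 0, "tz": 0.03, "jaw": -1}, {"wx": 0, "wy": 0, "wz": 0, "tx": 0, "ty": 0, "tz": 0.03, "jaw": -1}, {"wx": 0, "wy": 0, "wz": 0, "tx": 0, "ty": 0, "tz": 0, "jaw": -1}]}}

```text
t: 21.12
tool_pos: [0.4691, -0.3919, 0.0346]
ee_rot: [[0.999, -0.034, 0.001], [-0.034, -0.999, -0.001], [0.001, 0.001, -1.0]]
force: [-0.1, -0.7, -0.3]
opening: 0.0283
```

Emit:
{"name": "play_rows", "arguments": {"series": [{"wx": 0, "wy": 0, "wz": 0, "tx": 0, "ty": 0, "tz": 0.02, "jaw": -1}, {"wx": 0, "wy": 0, "wz": 0, "tx": 0, "ty": 0, "tz": 0, "jaw": -1}]}}

```text
t: 21.38
tool_pos: [0.4692, -0.3921, 0.0337]
ee_rot: [[0.999, -0.034, 0.001], [-0.034, -0.999, -0.002], [0.001, 0.002, -1.0]]
force: [-0.2, 0.8, -0.8]
opening: 0.028
```

Emit:
{"name": "play_rows", "arguments": {"series": [{"wx": 0, "wy": 0, "wz": 0, "tx": 0, "ty": 0, "tz": 0.01, "jaw": -1}, {"wx": 0, "wy": 0, "wz": 0, "tx": 0, "ty": 0, "tz": 0, "jaw": -0.25}, {"wx": 0, "wy": 0, "wz": 0, "tx": 0, "ty": 0, "tz": 0, "jaw": 0.05}, {"wx": 0, "wy": 0, "wz": 0, "tx": 0, "ty": 0, "tz": 0, "jaw": 0.05}, {"wx": 0, "wy": 0, "wz": 0, "tx": 0, "ty": 0, "tz": 0, "jaw": 0.05}, {"wx": 0, "wy": 0, "wz": 0, "tx": 0, "ty": 0, "tz": -0.15, "jaw": 0.05}, {"wx": 0, "wy": 0, "wz": 0, "tx": 0, "ty": 0, "tz": -0.4, "jaw": 0.05}, {"wx": 0, "wy": 0, "wz": 0, "tx": 0, "ty": 0, "tz": -0.7, "jaw": 0.05}, {"wx": 0, "wy": 0, "wz": 0, "tx": 0, "ty": 0, "tz": -0.7, "jaw": 0.05}, {"wx": 0, "wy": 0, "wz": 0, "tx": 0, "ty": 0, "tz": -0.5, "jaw": 0.05}, {"wx": 0, "wy": 0, "wz": 0, "tx": 0, "ty": 0, "tz": 0, "jaw": 0.05}]}}

```text
t: 22.75
tool_pos: [0.4691, -0.392, 0.1867]
ee_rot: [[0.999, -0.034, 0.002], [-0.034, -0.999, -0.003], [0.002, 0.003, -1.0]]
force: [-0.4, 0.0, 0.3]
opening: 0.0451
```

Emit:
{"name": "play_rows", "arguments": {"series": [{"wx": 0, "wy": 0, "wz": 0, "tx": -0.1, "ty": 0.2, "tz": -0.3, "jaw": 0.05}, {"wx": 0, "wy": 0, "wz": 0, "tx": -0.2, "ty": 0.5, "tz": 0, "jaw": 0.05}, {"wx": 0, "wy": 0, "wz": 0, "tx": -0.2, "ty": 0.5, "tz": 0, "jaw": 0.05}, {"wx": 0, "wy": 0, "wz": 0, "tx": -0.2, "ty": 0.5, "tz": 0, "jaw": 0.05}, {"wx": 0, "wy": 0, "wz": 0, "tx": -0.1, "ty": 0.3, "tz": 0, "jaw": 0.05}, {"wx": 0, "wy": 0, "wz": 0, "tx": 0, "ty": 0, "tz": 0, "jaw": 0.05}]}}

```text
t: 23.5
tool_pos: [0.4138, -0.509, 0.1992]
ee_rot: [[0.999, -0.033, -0.004], [-0.033, -0.999, 0.008], [-0.004, -0.007, -1.0]]
force: [0.4, 0.6, 0.3]
opening: 0.0453
```

```bash
python3 - <<'E'
from h import *
st(); c=cap('top','top8.png');cap('side','side8.png')
E
```

```text
t 23.5 pos [ 0.4138 -0.509   0.1992] F [0.4 0.6 0.3] open 0.0453
[[ 0.999 -0.033 -0.004]
 [-0.033 -0.999  0.008]
 [-0.004 -0.007 -1.   ]]
[-1.058e+00  6.350e-01  1.397e+00  1.000e-03  1.118e+00 -1.026e+00]
```

View pics/top8.png

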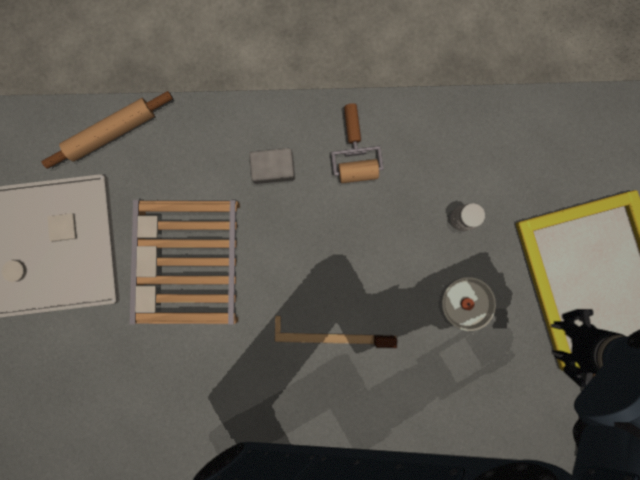

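The bead lies in the middle of the dish at (467,303). The rake is flat and clear of the shelf, with its hook at u≈277 against the shelf edge at 238. The dish, jar, roller and clay block are where they started, and the gripper touches nothing.

```bash
python3 -c "
from station import job
print(job.finish_job())"
```

```text
the job is handed in; nothing more can be done
None
```

The job is done and handed in at about 23.5 s of the 64 s allowed. I took the rake in on the bead's free side, hooked behind it and drew it about 0.13 m clear of the shelf mouth. I then laid the rake flat on the table, picked the bead up and lowered it into the middle of the dish before letting go.

- **Last top picture:** the bead is in the centre of the dish, and the rake is flat and clear of the shelf. The dish, jar, roller and clay block look unmoved, and the open gripper is clear of everything.
- **Forces:** the wrist force read no more than about 2.5 N after any move.
- **Less certain:** I set the bead down by height, because the force reading showed no distinct contact. I judged contact to within about half a millimetre.
- **Not viewed:** I saved a last side picture but did not look at it, so the final check rests on the top view alone.

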